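# Refit the speed knob of a tube roller mixer and hold it pressed

### The job

The black speed knob of the tube roller mixer was pulled off for cleaning and lies in the steel tray: pick it up, turn it so that its D-shaped bore matches the D-shaft on the mixer's deck, and push it fully home on the shaft. Then press the knob down against the shaft's spring, all the way in, and keep holding it there: the mixer only runs while the knob is held in, so finish with the fingers still on the knob, pressing it in. Leave everything else on the bench, in the tray and on the mixer where it is.

Things in the scene. Friction and masses are not known exactly. Their poses are not given: they have to be found in the camera images.
- knob: loose black control knob, 45 g, standing in the tray bore down. Origin: centre of its underside, z up. Round skirt, diameter 44 (41 at the top), 14 high; on it an upright bar grip along x, 14 wide in y, flat-sided from x -19 to +15, ends at -21 and +21 (pointed), 14 to 34 above the underside. White pointer line from the axis along the bar's top to +x and down the skirt
- knob_bore (a point): mouth of the knob's bore, at its origin, axes as the knob's. The bore is blind, 14 deep, D-shaped: diameter 11.2, flat on the +x (pointer) side 2.1 from the axis, 1 mm lead-in. Clearance to the shaft 0.6 all round: it goes on with up to about 6 degrees of twist error
- knob_pointer (a point): lower end of the white pointer line, on the skirt's bottom edge: x +22 from the knob's origin, axes as the knob's
- shaft_tip (a point): centre of the top end of the bare upright steel D-shaft on the mixer's deck, which is 95 above the bench; the tip stands 22 above the deck. Diameter 10, flat 1.5 from the axis facing this point's +x, top edge chamfered 1; z up. The knob goes on with its x along this x. Fully home, the tip touches the bore's bottom: the knob's underside is then 14 below this point
- spindle (a joint): angle of the D-shaft and of the flat aluminium collar at its foot (diameter 38, 2.5 high), rad, counterclockwise from above; 0: flat faces the mixer's +x. A red index line on the collar lies on the flat's side, where the knob's pointer must come. It stands where the speed was last set and is stiff to turn (0.12 N m)
- plunger (a joint): spring travel of the D-shaft down into the mixer, m: 0 out, 0.004 fully in (hard stop; knob's underside then 4 above the deck). The spring starts at 3.6 N and takes 8.4 N at full travel; it comes back out when let go. A misaligned knob that only rests on the shaft's end pushes it down as well
- mixer: tube roller mixer, fixed: white casing, 210 (x) by 420 (y). Origin under its centre, on the bench. The drive housing is the 110 mm at its -y end, with a dark deck on top, 95 high; the D-shaft stands there at x -50, y -155 in a printed ring of ticks. An identical knob (timer), fixed, is already fitted at x +52, y -155. Six black rollers along y fill the rest, tops 88 high
- tray: shallow fixed steel tray, 200 (x) by 300 (y), rim 21 high, floor 2 thick. Origin under its centre, on the bench. The knob, the vial and the jar stand on its floor: one near the middle, one near each y end, about 90 apart, in any order
- vial: small amber medicine vial, diameter 28, 52 high, standing in the tray; origin at its foot. Bystander
- jar: small jar with white lid, diameter 38, 38 high, standing in the tray; origin at its foot. Bystander
- tube_a: blood tube with purple cap, diameter 13, 100 long, lying along the mixer's y in a groove between rollers; origin on its axis at mid-length. Bystander
- tube_b: a second such tube in another groove. Bystander
- syringe: white syringe with capped needle, 185 long along x, 14 thick, lying on the bench; origin under its middle. Bystander
- tape_roll: roll of white tape, diameter 60, 24 high, lying flat on the bench; origin under its centre. Bystander
Not all that is in view belongs to the job. Of the things that look like the knob, take the one that is farthest to the robot's right at the start.

How it is judged:
By the outcome, as a careful person would: the job done as asked, in the order asked, and still so for the second after the job is handed in, while the arm keeps its last pose, push and grip.
It also fails if it takes over 35 s, if anything falls off the work surface, if the arm or the gripper's body presses on something with over 40 N, if the wrist force passes 120 N, or if a joint passes its speed limit or range.

### The arm

A 6-joint arm with a two-finger parallel gripper is mounted at the origin on the work surface. World frame = base frame: x ahead of the robot, y to its left, z up, the work surface at z = 0. Lengths are in mm, angles in degrees, forces in N, time in s.
With the tool pointing down it reaches from about 300 to 850 mm from the base axis. Payload 4.2 kg.
Tool frame: the origin (TCP) lies midway between the tips of the shut fingers; the grasp point (between the pads) lies 19 mm behind it (env.grip_point_offset is the distance from the TCP to the grasp point, in mm); z points along the fingers, x is the direction in which the jaws open and shut, and the axes are right-handed (so a half turn about z gives the same grasp; the last joint's range is limited). The gripper opens to 91 mm and grips with 3 to 60 N. Pads are 32 mm wide; open, the fingers measure 118 mm over their backs; the gripper's body (76 mm by 178 mm) begins 60 mm behind the grasp point.
Start: joints at [-1.146, 18.312, 89.639, -0, 72.044, -1.146], TCP at [575.019, 0, 176.276] pointing down, gripper open.
Joint ranges: [-177.97, 177.97], [-48.28, 115.42], [12.27, 149.76], [-77.06, 257.06], [2.81, 150.46], [-146.56, 146.56]. Speed limits (degrees/s): [147.25, 147.25, 180, 180, 180, 180].

### API

Orientations are given as [roll, pitch, yaw] about the fixed x, y, z axes, in that order (R = Rz(yaw) Ry(pitch) Rx(roll)).
In Python, from workcell import env gives the robot as it stands.
- The arm moves only by the shell command python3 -m pendant 'ROWS' [FORCE]. ROWS is JSON, a list of rows, each an object with "xyz": the shift along the tool's x, y, z in m, a list of three; "roll": the turn about the tool's z in degrees; "jaw": the closure, from 0 (fully open) to 1 (shut). A call has exactly 8 rows; each row is the pose to reach, as a shift and turn from the pose commanded when the call began, along the tool's axes at that moment; what a row does not reach only later rows make up. A row lasts 1/8 s, in which the tool goes at most 62.5 mm and 10.7 degrees, less where a joint would pass 70% of its speed; a pose out of reach is approached as far as the arm can. A call with a gripper value outside its range is refused whole. The fingers move at their own pace and stop on an object; FORCE is the grip in N (left out, the last holds). Time passes only in rows, so rows that repeat a pose let the fingers close, or fill a call up. It gives the time, the measured TCP pose, the force and the opening at its end, in the units of the state.
- env.state(): the state, without advancing time (a new reading comes with each control period).
- env.grab_frame(name): name is "scene" or "side" or "wrist"; returns (picture, depth): 384x512x3 uint8, blue, green, red; 384x512 float32, mm along the optical axis (not along the pixel's ray), 0 where there is no reading.
- env.camera_params(name): a dict with "camera_matrix" (3x3 intrinsics, pixels), "cam_to_world" (4x4, takes a point from camera to world coordinates); the wrist camera has in their place "hand_eye" (4x4, takes a point from camera to tool coordinates, whose origin is the TCP and whose axes are the tool frame's). Camera axes: x right, y up, looking along -z (the intrinsics and any distortion apply to the point x, -y, -z); pixel columns grow to the right and rows downward; lengths in mm; the calibration is good to about 2 mm. A picture is of the moment at which its call begins: read the wrist's pose just before it. camera_params takes no time and is no camera call.
- env.job_done(): hands the job in, once; it reports no verdict.
The state is a dict: "time_s": time; "qpos": joint angles; "qvel": joint speeds; "effort": joint torques, N m; "ee_pos": TCP position; "ee_rot": TCP orientation; "force": force on the tool from outside, world axes, zero at the start; "torque": the same for the moment, N m; "gripper_width": finger opening in mm.
Only numpy, scipy, OpenCV 4.12 (cv2) and the standard library are available. Lean on these libraries where they do the work, as an engineer would, in place of code of your own. Each camera call takes 0.05 s, during which the arm holds its last target. There are 200 camera calls.

## Working session

There is one attempt and no reset: what is moved stays moved. The work goes in short steps, Python scripts to look and compute and a shell command to move; the robot and the scene stay as the last step left them, time stands still between calls to the robot, and variables do not carry over. Pictures are saved under pics/ and viewed, about 8 in all and at most 12, crops included, and the job is handed in when it is done.

```bash
mkdir -p pics; ls; cat > h.py <<'E'
import numpy as np, cv2
from workcell import env
from scipy.spatial.transform import Rotation as R
def tool():
    s=env.state(); T=np.eye(4); T[:3,:3]=R.from_euler('xyz',s['ee_rot'],degrees=True).as_matrix(); T[:3,3]=s['ee_pos']; return T
def cam(name,T=None):
    p=env.camera_params(name); K=np.array(p['camera_matrix'])
    M=np.array(p['cam_to_world']) if 'cam_to_world' in p else (tool() if T is None else T)@np.array(p['hand_eye'])
    return K,M,p
def ray(K,M,uv,z):
    d=np.linalg.inv(K)@np.array([uv[0],uv[1],1.]); d=M[:3,:3]@np.array([d[0],-d[1],-d[2]]); o=M[:3,3]
    return o+d*(z-o[2])/d[2]
def pt(K,M,uv,dep):
    d=np.linalg.inv(K)@np.array([uv[0],uv[1],1.])*dep
    return M[:3,:3]@np.array([d[0],-d[1],-d[2]])+M[:3,3]
E
python3 - <<'E'
from h import *
print(env.state())
ims=[]
for n in ['scene','side','wrist']:
    T=tool(); im,d=env.grab_frame(n); K,M,p=cam(n,T); cv2.imwrite(f'pics/{n}0.png',im); np.savez(f'{n}0.npz',im=im,d=d,K=K,M=M)
    print(n,[k for k in p],np.round(K,1).tolist(),np.round(M,2).tolist(),p.get('dist'))
E
```

```text
pics
{'time_s': 0.0, 'qpos': array([-1.14516108e+00,  1.83518750e+01,  8.97064742e+01, -5.44801114e-04,
        7.20421330e+01, -1.14519572e+00]), 'qvel': array([-0.03734199,  0.01221374, -0.01017063,  0.08279197,  0.04322958,
       -0.04761134]), 'effort': array([-5.01459035e-04, -4.12465632e+01, -2.31973493e+01,  7.28826877e-02,
        4.58198413e-02, -1.41870069e-04]), 'ee_pos': array([5.74437146e+02, 1.62121231e-02, 1.75417519e+02]), 'ee_rot': array([-1.79998510e+02,  1.00472422e-01,  2.04377604e-04]), 'force': array([ 0.18871432, -1.08195885,  0.62798925]), 'torque': array([-0.02986919,  0.00405876, -0.01426627]), 'gripper_width': 91.26744293539555}
scene ['camera_matrix', 'cam_to_world'] [[382.1, 0.0, 259.7], [0.0, 382.1, 194.8], [0.0, 0.0, 1.0]] [[-0.85, -0.36, 0.38, 911.89], [0.52, -0.6, 0.61, 585.04], [0.0, 0.72, 0.7, 854.94], [0.0, 0.0, 0.0, 1.0]] None
side ['camera_matrix', 'cam_to_world'] [[355.0, 0.0, 253.1], [0.0, 355.0, 191.9], [0.0, 0.0, 1.0]] [[0.86, 0.27, -0.44, 104.83], [-0.51, 0.46, -0.73, -759.56], [0.01, 0.85, 0.53, 621.03], [0.0, 0.0, 0.0, 1.0]] None
wrist ['camera_matrix', 'hand_eye'] [[277.0, 0.0, 253.3], [0.0, 277.0, 194.5], [0.0, 0.0, 1.0]] [[1.0, -0.0, 0.0, 574.38], [0.0, 0.96, 0.28, 79.46], [-0.0, -0.28, 0.96, 385.06], [0.0, 0.0, 0.0, 1.0]] None
```

View pics/scene0.png

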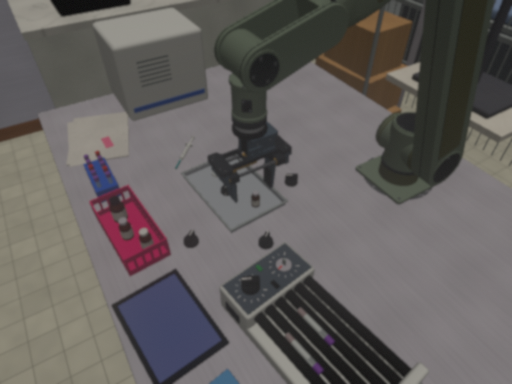

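View pics/side0.png

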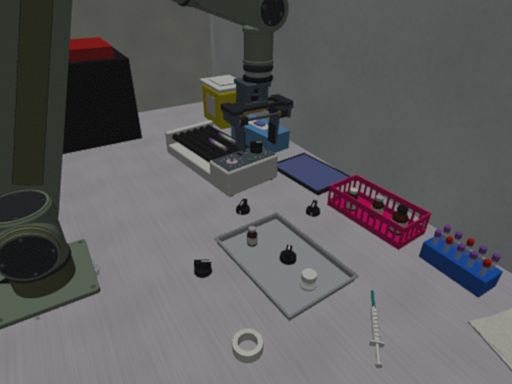

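```bash
python3 - <<'E'
from h import *
f=np.load('side0.npz')
for n,uv in dict(k1=(243,207),k2=(313,208),k3=(202,267),ktray=(288,256),vial=(252,238),jar=(309,279)).items():
    d=f['d'][uv[1]-1:uv[1]+2,uv[0]-1:uv[0]+2]; print(n,np.round(pt(f['K'],f['M'],uv,np.median(d))))
# shaft region & corners
for n,uv in dict(shaft=(233,160),timer=(257,146),c1=(215,188),c2=(275,178),syr=(376,330)).items():
    d=f['d'][uv[1],uv[0]]; print(n,np.round(pt(f['K'],f['M'],uv,d)))
im=f['im']
a=cv2.resize(im[185:295,180:340],None,fx=4.5,fy=4.5,interpolation=cv2.INTER_CUBIC)
cv2.imwrite('pics/c1.png',a)
w=np.load('wrist0.npz')['im']; cv2.imwrite('pics/w0.png',w)
E
```

```text
k1 [530.   3.  22.]
k2 [ 701. -113.   28.]
k3 [ 323. -165.   20.]
ktray [ 516. -246.   29.]
vial [ 474. -143.   30.]
jar [ 506. -338.   38.]
shaft [580. 155.  99.]
timer [676. 164. 123.]
c1 [519. 175.   1.]
c2 [729. 128.   2.]
syr [ 553. -497.   13.]
```

View pics/c1.png

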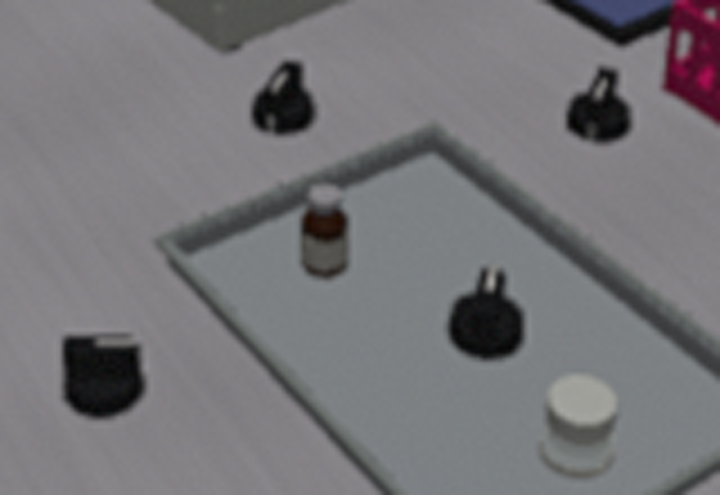

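View pics/wrist0.png

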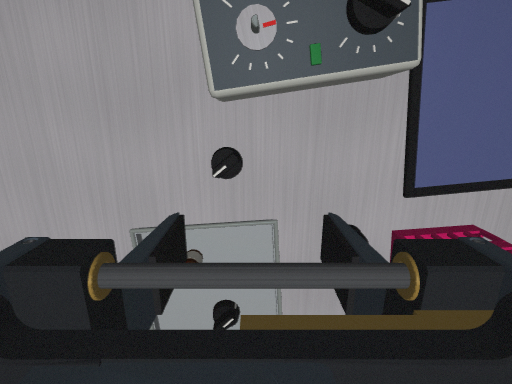

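Candidates in the side view are (243,207) at y≈3, (313,208) at y≈-113, (202,267) at y≈-165, the tray one (288,256) at y≈-246, and the fitted timer (257,146). The enlarged crop confirms that the one at (288,256) is the only one in the tray. It is also farthest right, so I take it. In the wrist view the shaft is at (257,27), with its red index pointing right and slightly up.

```bash
python3 -m pendant '[{"xyz":[-0.007,0.0375,0],"roll":0,"jaw":0},{"xyz":[-0.015,0.08,0],"roll":0,"jaw":0},{"xyz":[-0.024,0.13,0],"roll":0,"jaw":0},{"xyz":[-0.033,0.18,0],"roll":0,"jaw":0},{"xyz":[-0.042,0.23,0],"roll":0,"jaw":0},{"xyz":[-0.05,0.27,0],"roll":0,"jaw":0},{"xyz":[-0.058,0.30,0],"roll":0,"jaw":0},{"xyz":[-0.058,0.30,0],"roll":0,"jaw":0}]' 
python3 - <<'E'
from h import *
T=tool(); im,d=env.grab_frame('wrist'); K,M,p=cam('wrist',T); np.savez('w1.npz',im=im,d=d,K=K,M=M,T=T)
print(env.state()['time_s'],env.state()['ee_pos'],env.state()['ee_rot'])
cv2.imwrite('pics/w1.png',im[:250])
# shaft from wrist0
f=np.load('wrist0.npz'); h=cv2.cvtColor(f['im'],cv2.COLOR_BGR2HSV)
m=((h[...,0]<8)|(h[...,0]>172))&(h[...,1]>120)&(h[...,2]>80); m[60:]=0
v,u=np.nonzero(m); print('red',len(u),u.min(),u.max(),v.min(),v.max())
P=np.array([ray(f['K'],f['M'],(a,b),97.5)[:2] for a,b in zip(u,v)]); c=P.mean(0)
w,V=np.linalg.eigh(np.cov(P.T)); print(c,np.degrees(np.arctan2(V[1,1],V[0,1])))
E
```

```text
time_s: 1.15
ee_pos: [516.2, -301.7, 175.7]
ee_rot: [-180.0, 0.0, -0.2]
force: [-0.4, 0.3, 0.1]
gripper_width: 91.4
1.2 [ 516.59622488 -300.26934949  175.78861083] [-1.79938626e+02  3.13002874e-02 -1.06664155e-01]
red 55 263 275 20 26
[588.56654167 158.51695777] -166.43727611797402
```

View pics/w1.png

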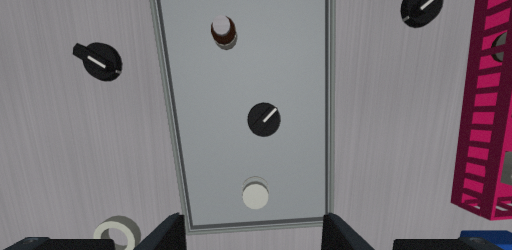

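```bash
python3 - <<'E'
from h import *
f=np.load('w1.npz'); im=f['im']; K,M=f['K'],f['M']; h=cv2.cvtColor(im,cv2.COLOR_BGR2HSV)
x0,y0=238,94; c=im[y0:y0+50,x0:x0+50]; g=cv2.cvtColor(c,cv2.COLOR_BGR2GRAY)
dark=(g<70).astype(np.uint8)
dark=cv2.morphologyEx(dark,cv2.MORPH_CLOSE,np.ones((7,7)))
cs,_=cv2.findContours(dark,cv2.RETR_EXTERNAL,cv2.CHAIN_APPROX_NONE); cc=max(cs,key=cv2.contourArea)
e=cv2.fitEllipse(cc); print(e)
uv=np.array(e[0])+[x0,y0]
print('centre z10',ray(K,M,uv,10))
w=(g>110)&(cv2.erode(dark,np.ones((3,3)))>0); v,u=np.nonzero(w); print(len(u),u.min()+x0,u.max()+x0,v.min()+y0,v.max()+y0)
P=np.array([ray(K,M,(a+x0,b+y0),36)[:2] for a,b in zip(u,v)])
W,V=np.linalg.eigh(np.cov(P.T)); print(P.mean(0),np.degrees(np.arctan2(V[1,1],V[0,1])),W)
E
```

```text
((25.357601165771484, 25.249553680419922), (31.45747947692871, 33.01771926879883), 177.4359893798828)
centre z10 [ 529.11971173 -229.90455109   10.        ]
43 263 274 109 121
[ 534.4282948  -225.11136377] 47.86524010951748 [ 0.93347792 29.38019635]
```

```bash
python3 -m pendant '[{"xyz":[-0.004,-0.008,0.015],"roll":8,"jaw":0.4},{"xyz":[-0.009,-0.018,0.04],"roll":17,"jaw":0.4},{"xyz":[-0.014,-0.030,0.06],"roll":26,"jaw":0.4},{"xyz":[-0.018,-0.037,0.075],"roll":35,"jaw":0.4},{"xyz":[-0.018,-0.037,0.075],"roll":42,"jaw":0.4},{"xyz":[-0.018,-0.037,0.075],"roll":42,"jaw":0.4},{"xyz":[-0.018,-0.037,0.075],"roll":42,"jaw":0.4},{"xyz":[-0.018,-0.037,0.075],"roll":42,"jaw":0.4}]' 
python3 - <<'E'
from h import *
T=tool(); im,d=env.grab_frame('wrist'); K,M,p=cam('wrist',T); np.savez('w2.npz',im=im,d=d,K=K,M=M,T=T)
a=np.linalg.inv(M)@[529,-230,10,1]; q=K@np.array([a[0],-a[1],-a[2]]); q=(q[:2]/q[2]).astype(int); print(q)
x0,y0=q-40; c=im[y0:y0+80,x0:x0+80]; g=cv2.cvtColor(c,cv2.COLOR_BGR2GRAY)
dark=(g<70).astype(np.uint8)
dark=cv2.morphologyEx(dark,cv2.MORPH_CLOSE,np.ones((7,7)))
cs,_=cv2.findContours(dark,cv2.RETR_EXTERNAL,cv2.CHAIN_APPROX_NONE); cc=max(cs,key=cv2.contourArea)
e=cv2.fitEllipse(cc); print(e); uv=np.array(e[0])+[x0,y0]; P10=ray(K,M,uv,10); print('z10',P10)
w=(g>110)&(cv2.erode(dark,np.ones((3,3)))>0); v,u=np.nonzero(w)
P=np.array([ray(K,M,(a+x0,b+y0),36)[:2] for a,b in zip(u,v)])
W,V=np.linalg.eigh(np.cov(P.T)); ang=np.arctan2(V[1,1],V[0,1]); print(len(u),P.mean(0),np.degrees(ang))
t=(P-P.mean(0))@V[:,1]; print('line ends',P.mean(0)+V[:,1]*t.min(),P.mean(0)+V[:,1]*t.max())
print(T[:3,3],env.state()['ee_rot'],'tool',T[:3,:3].T@(np.r_[P10[:2],10]-T[:3,3]))
im2=cv2.resize(im[:300],None,fx=1.5,fy=1.5); cv2.imwrite('pics/w2.png',im2)
E
```

```text
time_s: 2.2
ee_pos: [499.3, -262.8, 101.5]
ee_rot: [-180.0, -0.0, -41.9]
force: [-1.4, -1.1, 0.2]
gripper_width: 54.6
[253 147]
((40.91447067260742, 40.56128692626953), (37.82539367675781, 42.298973083496094), 1.939651370048523)
z10 [ 529.01592638 -230.78326137   10.        ]
79 [ 535.36871321 -224.39000264] 45.68657785586832
line ends [ 528.13395169 -231.80026453] [ 542.39240742 -217.19592813]
[ 499.26896576 -262.80636235  101.49180336] [-1.79988985e+02 -2.40309812e-02 -4.19520901e+01] tool [  0.69244159 -43.67807165  91.50331866]
```

View pics/w2.png

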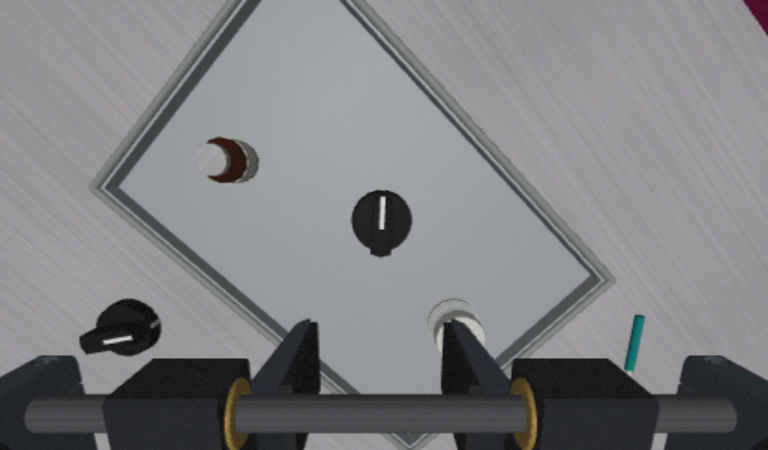

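The knob stands at (254,147) in the original frame with its pointer up, square between the jaws. I go down and grip it.

```bash
python3 -m pendant '[{"xyz":[0.001,-0.020,0.005],"roll":1,"jaw":0.4},{"xyz":[0.001,-0.038,0.015],"roll":2,"jaw":0.4},{"xyz":[0.001,-0.043,0.035],"roll":2,"jaw":0.4},{"xyz":[0.001,-0.043,0.055],"roll":2,"jaw":0.4},{"xyz":[0.001,-0.043,0.073],"roll":2,"jaw":0.4},{"xyz":[0.001,-0.043,0.081],"roll":2,"jaw":0.4},{"xyz":[0.001,-0.043,0.083],"roll":2,"jaw":0.4},{"xyz":[0.001,-0.043,0.083],"roll":2,"jaw":0.5}]' 40
python3 -m pendant '[{"xyz":[0,0,0],"roll":0,"jaw":1},{"xyz":[0,0,0],"roll":0,"jaw":1},{"xyz":[0,0,0],"roll":0,"jaw":1},{"xyz":[0,0,0],"roll":0,"jaw":1},{"xyz":[0,0,0],"roll":0,"jaw":1},{"xyz":[0,0,0],"roll":0,"jaw":1},{"xyz":[0,0,0],"roll":0,"jaw":1},{"xyz":[0,0,0],"roll":0,"jaw":1}]' 40
python3 -m pendant '[{"xyz":[0,0,-0.010],"roll":0,"jaw":1},{"xyz":[0,0,-0.030],"roll":0,"jaw":1},{"xyz":[0,0,-0.060],"roll":0,"jaw":1},{"xyz":[0,0,-0.10],"roll":0,"jaw":1},{"xyz":[0,0,-0.14],"roll":0,"jaw":1},{"xyz":[0,0,-0.165],"roll":0,"jaw":1},{"xyz":[0,0,-0.18],"roll":0,"jaw":1},{"xyz":[0,0,-0.18],"roll":0,"jaw":1}]' 40
```

```text
time_s: 3.25
ee_pos: [529.0, -232.0, 18.8]
ee_rot: [-180.0, -0.1, -44.0]
force: [-0.6, 0.5, -0.3]
gripper_width: 47.6
time_s: 4.25
ee_pos: [528.6, -231.7, 18.2]
ee_rot: [-180.0, -0.0, -44.0]
force: [0.1, -0.2, 0.5]
gripper_width: 0.1
time_s: 5.25
ee_pos: [528.9, -231.9, 199.3]
ee_rot: [-180.0, -0.1, -44.0]
force: [0.0, -0.2, 0.9]
gripper_width: 0.2
```

The jaws shut to 0.1 mm, so the grip missed. I look again.

```bash
python3 - <<'E'
from h import *
T=tool(); im,d=env.grab_frame('wrist'); K,M,p=cam('wrist',T); np.savez('w3.npz',im=im,d=d,K=K,M=M,T=T)
s,ds=env.grab_frame('side'); np.savez('s3.npz',im=s,d=ds)
a=cv2.resize(s[180:310,200:360],None,fx=3,fy=3,interpolation=cv2.INTER_CUBIC)
b=cv2.resize(im,(512,384)); o=np.zeros((390,480+320,3),np.uint8); o[:390,:480]=a; o[:240,480:]=cv2.resize(im,(320,240)); cv2.imwrite('pics/c3.png',o)
E
```

```text
(no output)
```

View pics/c3.png

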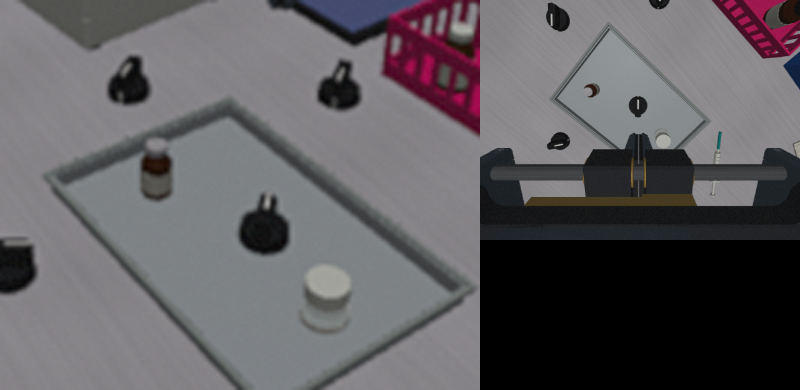

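```bash
python3 - <<'E'
from h import *
f=np.load('w2.npz');g=np.load('w3.npz');s0=np.load('side0.npz');s3=np.load('s3.npz')
def show(n,K,M,d,uvs):
    for uv in uvs: print(n,uv,np.round(pt(K,M,uv,np.median(d[uv[1]-1:uv[1]+2,uv[0]-1:uv[0]+2])),1))
show('w2',f['K'],f['M'],f['d'],[(254,147),(254,135),(240,150),(268,150),(300,147),(200,147)])
show('w3',g['K'],g['M'],g['d'],[(253,168),(253,160),(300,168),(200,168)])
show('s3',s0['K'],s0['M'],s3['d'],[(288,256),(289,250),(320,256),(260,262),(250,280)])
show('fingers w3',g['K'],g['M'],g['d'],[(250,218),(258,218),(250,225),(258,225)])
print(env.camera_params('wrist')['hand_eye'], g['T'])
# scene view of the same
im,d=env.grab_frame('scene');K,M,_=cam('scene'); cv2.imwrite('pics/sc3.png',cv2.resize(im[110:280,150:330],None,fx=3.5,fy=3.5)); np.savez('sc3.npz',im=im,d=d,K=K,M=M)
for P in [(529,-231,30),(529,-231,10),(529,-231,199)]:
    a=np.linalg.inv(M)@np.r_[P,1]; q=K@np.array([a[0],-a[1],-a[2]]); print('scene px',q[:2]/q[2])
E
```

```text
w2 (254, 147) [ 531.5 -228.    37.5]
w2 (254, 135) [ 539.2 -219.4   37.5]
w2 (240, 150) [ 516.9 -222.2   17.1]
w2 (268, 150) [ 538.9 -242.    16.7]
w2 (300, 147) [ 566.8 -264.9    2.9]
w2 (200, 147) [ 484.6 -191.2    2.8]
w3 (253, 168) [ 534.5 -226.3   37.2]
w3 (253, 160) [ 542.1 -218.4   37.4]
w3 (300, 168) [ 580.2 -279.7    2.5]
w3 (200, 168) [ 473.3 -176.4    2.8]
s3 (288, 256) [ 516.5 -244.7   28.2]
s3 (289, 250) [ 524.6 -236.7   37.9]
s3 (320, 256) [ 605.6 -263.2    1.7]
s3 (260, 262) [ 460.4 -206.1    3.9]
s3 (250, 280) [ 409.8 -243.     0.7]
fingers w3 (250, 218) [ 538.1 -219.2  244.6]
fingers w3 (258, 218) [ 541.5 -223.   243.8]
fingers w3 (250, 225) [ 538.2 -219.3  256.1]
fingers w3 (258, 225) [ 541.7 -222.5  256.4]
[[ 9.99999299e-01 -2.41334047e-04 -1.15957296e-03 -2.37091838e-01]
 [-5.57759777e-04 -9.59624400e-01 -2.81284021e-01 -7.91791489e+01]
 [-1.04487109e-03  2.81284471e-01 -9.59623861e-01 -2.09523027e+02]
 [ 0.00000000e+00  0.00000000e+00  0.00000000e+00  1.00000000e+00]] [[ 7.19321022e-01 -6.94675027e-01  1.96824897e-03  5.28947879e+02]
 [-6.94674842e-01 -7.19323346e-01 -8.87384273e-04 -2.31913357e+02]
 [ 2.03225113e-03 -7.28978882e-04 -9.99997669e-01  1.99272969e+02]
 [ 0.00000000e+00  0.00000000e+00  0.00000000e+00  1.00000000e+00]]
scene px [226.68251852 184.25424788]
scene px [227.03406556 188.82357554]
scene px [223.35566521 141.012573  ]
```

View pics/sc3.png

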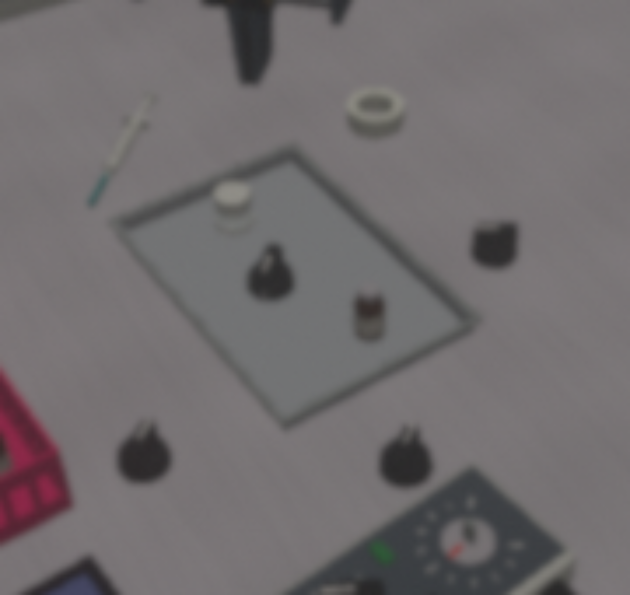

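```bash
python3 - <<'E'
from h import *
g=np.load('w3.npz');K,M,T=g['K'],g['M'],g['T']
for z in (0,-19,-40):
    P=T@np.r_[0,0,z,1]; a=np.linalg.inv(M)@P; q=K@np.array([a[0],-a[1],-a[2]]); print('tool z',z,'px',q[:2]/q[2])
Ti=np.linalg.inv(T)
for v in range(196,240,3):
    print(v,[np.round(Ti[:3,:3]@pt(K,M,(u,v),g['d'][v,u])+Ti[:3,3],0).tolist() for u in (246,250,254,258,262)])
f=np.load('sc3.npz'); 
cv2.imwrite('pics/c4.png',np.hstack([cv2.resize(g['im'][190:260,200:310],None,fx=3.5,fy=3.5),cv2.resize(f['im'][80:150,170:280],None,fx=3.5,fy=3.5)]))
Ms=f['M'];Ks=f['K']
for v in range(120,138,2):
    print(v,[np.round(pt(Ks,Ms,(u,v),f['d'][v,u]),0).tolist() for u in (219,221,223)])
print(env.grip_point_offset, env.state()['qpos'])
E
```

```text
tool z 0 px [253.31280338 215.60515729]
tool z -19 px [253.33656561 224.70177608]
tool z -40 px [253.36827988 236.84258516]
196 [[-11.0, 42.0, 196.0], [-5.0, 42.0, 197.0], [1.0, 42.0, 196.0], [7.0, 42.0, 196.0], [13.0, 42.0, 197.0]]
199 [[-11.0, 47.0, 197.0], [-5.0, 47.0, 197.0], [1.0, 47.0, 195.0], [7.0, 47.0, 196.0], [14.0, 47.0, 196.0]]
202 [[-11.0, 52.0, 196.0], [-5.0, 52.0, 196.0], [1.0, 51.0, 195.0], [7.0, 51.0, 195.0], [14.0, 52.0, 198.0]]
205 [[-11.0, 57.0, 196.0], [-5.0, 56.0, 195.0], [1.0, 57.0, 197.0], [7.0, 57.0, 196.0], [14.0, 57.0, 197.0]]
208 [[-11.0, 61.0, 195.0], [-5.0, 62.0, 198.0], [1.0, 62.0, 197.0], [7.0, 62.0, 196.0], [14.0, 62.0, 196.0]]
211 [[-11.0, 66.0, 196.0], [-5.0, 66.0, 196.0], [1.0, 66.0, 196.0], [7.0, 66.0, 195.0], [14.0, 67.0, 196.0]]
214 [[-5.0, -17.0, -43.0], [-5.0, 72.0, 196.0], [1.0, 72.0, 196.0], [8.0, 72.0, 196.0], [6.0, -17.0, -42.0]]
217 [[-5.0, -17.0, -48.0], [-2.0, -15.0, -44.0], [1.0, 77.0, 196.0], [3.0, -16.0, -44.0], [5.0, -17.0, -48.0]]
220 [[-5.0, -16.0, -51.0], [-2.0, -16.0, -49.0], [1.0, 82.0, 197.0], [3.0, -16.0, -49.0], [5.0, -17.0,
[... 767 characters left out ...]
0, -222.0, 273.0], [539.0, -215.0, 276.0], [534.0, -213.0, 275.0]]
124 [[543.0, -220.0, 268.0], [537.0, -220.0, 266.0], [534.0, -215.0, 268.0]]
126 [[542.0, -225.0, 258.0], [539.0, -218.0, 261.0], [536.0, -212.0, 264.0]]
128 [[542.0, -225.0, 252.0], [538.0, -220.0, 253.0], [535.0, -214.0, 256.0]]
130 [[543.0, -224.0, 246.0], [537.0, -223.0, 245.0], [534.0, -217.0, 247.0]]
132 [[545.0, -221.0, 242.0], [540.0, -218.0, 242.0], [536.0, -214.0, 243.0]]
134 [[405.0, -529.0, -1.0], [400.0, -522.0, 1.0], [394.0, -518.0, 1.0]]
136 [[411.0, -519.0, -2.0], [405.0, -513.0, -1.0], [400.0, -506.0, 1.0]]
18.8 [-2.48167749e+01  1.78318113e+01  8.73305923e+01  1.35184587e-03
  7.49831458e+01  1.91838711e+01]
```

View pics/c4.png

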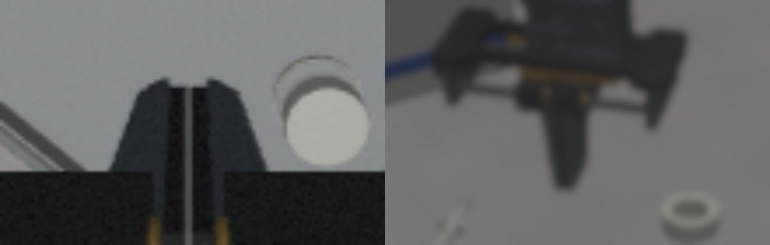

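Both the wrist and scene depths put the shut fingertips about 41 mm behind the reported TCP (tip at z≈240 with the TCP at 199). So the jaws closed above the knob, which hasn't moved. I descend that much further and watch the force.

```bash
python3 -m pendant '[{"xyz":[0,0,0.02],"roll":0,"jaw":0.5},{"xyz":[0,0,0.06],"roll":0,"jaw":0.5},{"xyz":[0,0,0.11],"roll":0,"jaw":0.5},{"xyz":[0,0,0.15],"roll":0,"jaw":0.5},{"xyz":[0,0,0.175],"roll":0,"jaw":0.5},{"xyz":[0,0,0.18],"roll":0,"jaw":0.5},{"xyz":[0,0,0.18],"roll":0,"jaw":0.5},{"xyz":[0,0,0.18],"roll":0,"jaw":0.5}]' 40
python3 -m pendant '[{"xyz":[0,0,0.008],"roll":0,"jaw":0.5},{"xyz":[0,0,0.016],"roll":0,"jaw":0.5},{"xyz":[0,0,0.024],"roll":0,"jaw":0.5},{"xyz":[0,0,0.030],"roll":0,"jaw":0.5},{"xyz":[0,0,0.034],"roll":0,"jaw":0.5},{"xyz":[0,0,0.036],"roll":0,"jaw":0.5},{"xyz":[0,0,0.038],"roll":0,"jaw":0.5},{"xyz":[0,0,0.038],"roll":0,"jaw":0.5}]' 40
python3 - <<'E'
from h import *
T=tool(); im,d=env.grab_frame('wrist'); K,M,p=cam('wrist',T); np.savez('w5.npz',im=im,d=d,K=K,M=M,T=T)
cv2.imwrite('pics/w5.png',cv2.resize(im[140:290,150:360],None,fx=3,fy=3))
E
```

```text
time_s: 6.4
ee_pos: [529.4, -232.1, 19.4]
ee_rot: [-180.0, -0.1, -44.0]
force: [-0.4, -0.3, 0.5]
gripper_width: 45.6
time_s: 7.4
ee_pos: [528.6, -231.7, -19.7]
ee_rot: [-180.0, -0.0, -44.0]
force: [-0.5, -0.0, 0.0]
gripper_width: 45.6
```

View pics/w5.png

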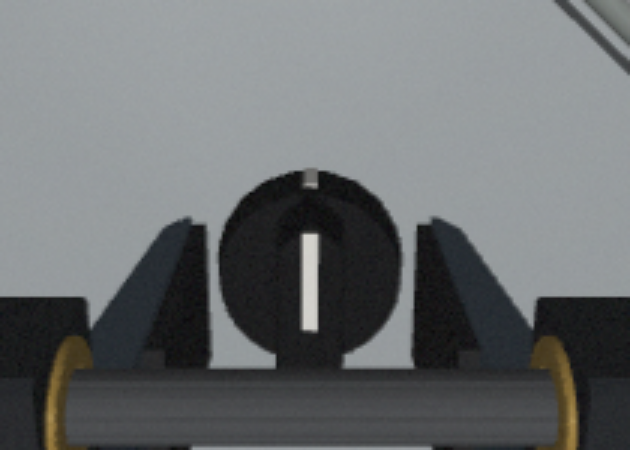

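The open fingers now straddle the knob: pointer centred at (253,217–250), pads either side. I grip and lift.

```bash
python3 -m pendant '[{"xyz":[0,0,0],"roll":0,"jaw":1},{"xyz":[0,0,0],"roll":0,"jaw":1},{"xyz":[0,0,0],"roll":0,"jaw":1},{"xyz":[0,0,0],"roll":0,"jaw":1},{"xyz":[0,0,0],"roll":0,"jaw":1},{"xyz":[0,0,0],"roll":0,"jaw":1},{"xyz":[0,0,0],"roll":0,"jaw":1},{"xyz":[0,0,0],"roll":0,"jaw":1}]' 40
python3 - <<'E'
from h import *
f=np.load('w5.npz');K,M,T=f['K'],f['M'],f['T']; Ti=np.linalg.inv(T)
print(T[:3,3])
for n,uv,z in [('line axis end',(253.3,250.3),36),('line tip',(253.3,217.7),36),('skirt edge z2',(253.3,196.3),2),('skirtL z9',(222.7,226),9),('skirtR z9',(284,226),9)]:
    P=ray(K,M,uv,z); print(n,np.round(P,1),'tool',np.round(Ti[:3,:3]@P+Ti[:3,3],1))
for uv in [(212,216),(215,218),(292,218),(295,217)]: print('tip tool',np.round(Ti[:3,:3]@pt(K,M,uv,f['d'][uv[1],uv[0]])+Ti[:3,3],1))
E
```

```text
time_s: 8.45
ee_pos: [528.6, -231.7, -19.7]
ee_rot: [-180.0, -0.0, -44.0]
force: [-0.4, 0.3, 0.7]
gripper_width: 13.8
[ 528.57154787 -231.72797499  -19.73441123]
line axis end [ 527.4 -232.9   36. ] tool [ -0.1   1.7 -55.7]
line tip [ 542.2 -217.5   36. ] tool [ -0.1 -19.7 -55.7]
skirt edge z2 [ 544.4 -215.3    2. ] tool [ -0.  -22.8 -21.7]
skirtL z9 [ 515.2 -214.5    9. ] tool [-21.6  -3.1 -28.7]
skirtR z9 [ 546.2 -244.5    9. ] tool [ 21.6  -3.1 -28.7]
tip tool [-26.1 -17.  -45.8]
tip tool [-24.2 -15.9 -46.4]
tip tool [ 24.3 -15.8 -46.1]
tip tool [ 25.9 -17.2 -48. ]
```

```bash
python3 -m pendant '[{"xyz":[0,0,-0.008],"roll":0,"jaw":1},{"xyz":[0,0,-0.025],"roll":0,"jaw":1},{"xyz":[0,0,-0.050],"roll":0,"jaw":1},{"xyz":[0,0,-0.080],"roll":0,"jaw":1},{"xyz":[0,0,-0.110],"roll":0,"jaw":1},{"xyz":[0,0,-0.135],"roll":0,"jaw":1},{"xyz":[0,0,-0.15],"roll":0,"jaw":1},{"xyz":[0,0,-0.155],"roll":0,"jaw":1}]' 40
python3 -m pendant '[{"xyz":[-0.020,-0.019,0],"roll":4,"jaw":1},{"xyz":[-0.055,-0.051,0],"roll":9,"jaw":1},{"xyz":[-0.095,-0.089,0],"roll":15,"jaw":1},{"xyz":[-0.14,-0.131,0],"roll":21,"jaw":1},{"xyz":[-0.185,-0.173,0],"roll":26,"jaw":1},{"xyz":[-0.225,-0.21,0],"roll":30,"jaw":1},{"xyz":[-0.255,-0.238,0],"roll":32,"jaw":1},{"xyz":[-0.271,-0.254,0],"roll":32.4,"jaw":1}]' 40
python3 -m pendant '[{"xyz":[0,0,0],"roll":0,"jaw":1},{"xyz":[0,0,0],"roll":0,"jaw":1},{"xyz":[0,0,0],"roll":0,"jaw":1},{"xyz":[0,0,0],"roll":0,"jaw":1},{"xyz":[0,0,0],"roll":0,"jaw":1},{"xyz":[0,0,0],"roll":0,"jaw":1},{"xyz":[0,0,0],"roll":0,"jaw":1},{"xyz":[0,0,0],"roll":0,"jaw":1}]' 40
python3 - <<'E'
from h import *
T=tool(); im,d=env.grab_frame('wrist'); K,M,p=cam('wrist',T); np.savez('w6.npz',im=im,d=d,K=K,M=M,T=T)
cv2.imwrite('pics/w6.png',cv2.resize(im[40:290,130:390],None,fx=2.4,fy=2.4,interpolation=cv2.INTER_CUBIC))
E
```

```text
time_s: 9.45
ee_pos: [528.9, -231.9, 136.6]
ee_rot: [-180.0, -0.1, -44.0]
force: [0.3, 0.2, 0.6]
gripper_width: 14.3
time_s: 10.45
ee_pos: [509.0, 141.2, 134.4]
ee_rot: [179.9, 0.0, -76.3]
force: [0.5, -0.6, 1.1]
gripper_width: 13.4
time_s: 11.45
ee_pos: [510.0, 139.3, 135.3]
ee_rot: [-180.0, 0.0, -76.4]
force: [0.9, -0.0, -0.8]
gripper_width: 14.1
```

View pics/w6.png

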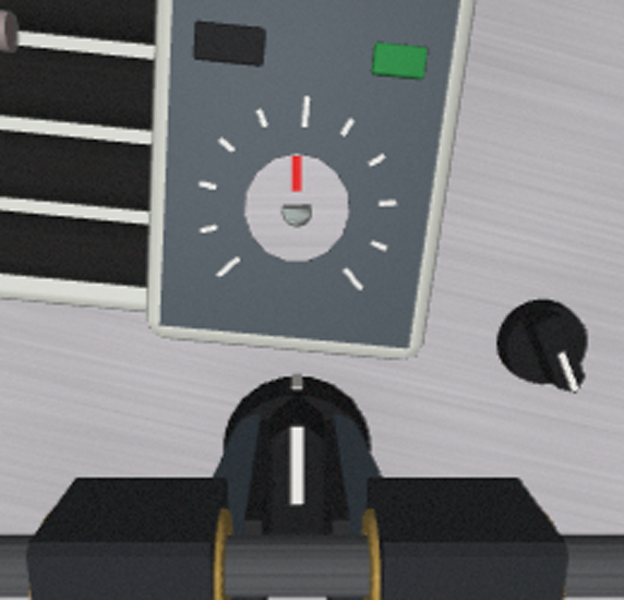

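The collar is at crop (297,208), with the red index pointing straight up in line with the held knob's pointer at (297,377–505). Now I measure the offset.

```bash
python3 - <<'E'
from h import *
f=np.load('w6.npz');im,K,M,T=f['im'],f['K'],f['M'],f['T']; Ti=np.linalg.inv(T)
tl=lambda P: np.round(Ti[:3,:3]@P+Ti[:3,3],2)
h=cv2.cvtColor(im,cv2.COLOR_BGR2HSV)
red=(((h[...,0]<8)|(h[...,0]>172))&(h[...,1]>110)&(h[...,2]>80)); red[:90]=0; red[140:]=0; red[:,:225]=0; red[:,290:]=0
v,u=np.nonzero(red); P=np.array([tl(ray(K,M,(a,b),97.5))[:2] for a,b in zip(u,v)])
W,V=np.linalg.eigh(np.cov(P.T)); print('red',len(u),P.mean(0),P.min(0),P.max(0),'dir in tool deg from -y',np.degrees(np.arctan(V[0,1]/V[1,1])))
# collar
g=im[95:160,220:290].astype(int); m=((g.min(2)>120)|red[95:160,220:290]).astype(np.uint8)
n,lab,st,ce=cv2.connectedComponentsWithStats(m); i=lab[10+np.arange(1),33][0] if False else 1+np.argmax(st[1:,4])
cs,_=cv2.findContours((lab==i).astype(np.uint8),cv2.RETR_EXTERNAL,cv2.CHAIN_APPROX_NONE); e=cv2.fitEllipse(max(cs,key=cv2.contourArea))
c=np.array(e[0])+[220,95]; print('collar',e,c,'tool',tl(ray(K,M,c,97.5)),'world',ray(K,M,c,97.5))
tip=(130+297/2.4,40+213/2.4); print('tip rough',tl(ray(K,M,tip,117)))
zt=T[2,3]
for n,uv,dz in [('skirt edge',(130+297/2.4,40+377/2.4),21.7),('line far',(130+297/2.4,40+427/2.4),55.7),('line axis',(130+297/2.4,40+505/2.4),55.7)]:
    print(n,tl(ray(K,M,uv,zt+dz)))
d=f['d']; 
for uv in [(253,170),(253,120),(270,140)]: print(uv,np.round(pt(K,M,uv,d[uv[1],uv[0]]),1))
E
```

```text
red 59 [  0.40440678 -80.40305085] [ -0.86 -86.02] [  1.72 -74.54] dir in tool deg from -y -0.6127736176004853
collar ((33.18125915527344, 31.187097549438477), (42.62264633178711, 43.86639404296875), 175.3643798828125) [253.18125916 126.18709755] tool [  0.16 -68.52  37.78] world [576.67595183 155.26906928  97.5       ]
tip rough [  0.6  -67.36  18.28]
skirt edge [  0.54 -22.26 -21.7 ]
line far [  0.46 -19.63 -55.7 ]
line axis [  0.48   1.72 -55.7 ]
(253, 170) [538.9 146.3  96.4]
(253, 120) [581.7 156.6  98.1]
(270, 140) [568.7 138.1  97.6]
```

```bash
python3 -m pendant '[{"xyz":[0,-0.010,0],"roll":0,"jaw":1},{"xyz":[0,-0.030,0],"roll":0,"jaw":1},{"xyz":[0,-0.050,0],"roll":0,"jaw":1},{"xyz":[0,-0.063,0.005],"roll":0,"jaw":1},{"xyz":[0,-0.0682,0.015],"roll":0,"jaw":1},{"xyz":[0,-0.0682,0.027],"roll":0,"jaw":1},{"xyz":[0,-0.0682,0.034],"roll":0,"jaw":1},{"xyz":[0,-0.0682,0.036],"roll":0,"jaw":1}]' 50
python3 -m pendant '[{"xyz":[0,0,0.001],"roll":0,"jaw":1},{"xyz":[0,0,0.002],"roll":0,"jaw":1},{"xyz":[0,0,0.003],"roll":0,"jaw":1},{"xyz":[0,0,0.0045],"roll":0,"jaw":1},{"xyz":[0,0,0.006],"roll":0,"jaw":1},{"xyz":[0,0,0.0075],"roll":0,"jaw":1},{"xyz":[0,0,0.009],"roll":0,"jaw":1},{"xyz":[0,0,0.009],"roll":0,"jaw":1}]' 50
python3 -c "
from workcell import env
s=env.state();print(s['force'],s['torque'],s['ee_pos'])"
```

```text
time_s: 12.5
ee_pos: [575.5, 155.1, 98.6]
ee_rot: [179.9, -0.0, -76.4]
force: [-0.2, -1.7, 0.7]
gripper_width: 13.8
time_s: 13.5
ee_pos: [575.8, 155.2, 90.4]
ee_rot: [179.9, 0.0, -76.4]
force: [-2.8, 0.5, 0.9]
gripper_width: 13.7
[-2.82431357  0.49913762  0.86385545] [-0.04224442  0.62891402  0.02376107] [575.77637208 155.21732374  90.35619803]
```

The knob underside is about 5 mm below the tip with no axial force, so it has entered. There is a small side force of -2.8 N in x, so I ease 0.5 mm that way and go on down.

```bash
python3 -m pendant '[{"xyz":[0,0.0005,0.001],"roll":0,"jaw":1},{"xyz":[0,0.0005,0.002],"roll":0,"jaw":1},{"xyz":[0,0.0005,0.0035],"roll":0,"jaw":1},{"xyz":[0,0.0005,0.005],"roll":0,"jaw":1},{"xyz":[0,0.0005,0.0065],"roll":0,"jaw":1},{"xyz":[0,0.0005,0.0075],"roll":0,"jaw":1},{"xyz":[0,0.0005,0.008],"roll":0,"jaw":1},{"xyz":[0,0.0005,0.008],"roll":0,"jaw":1}]' 50
python3 -m pendant '[{"xyz":[0,0,0.0005],"roll":0,"jaw":1},{"xyz":[0,0,0.001],"roll":0,"jaw":1},{"xyz":[0,0,0.0015],"roll":0,"jaw":1},{"xyz":[0,0,0.002],"roll":0,"jaw":1},{"xyz":[0,0,0.0025],"roll":0,"jaw":1},{"xyz":[0,0,0.003],"roll":0,"jaw":1},{"xyz":[0,0,0.003],"roll":0,"jaw":1},{"xyz":[0,0,0.003],"roll":0,"jaw":1}]' 50
```

```text
time_s: 14.5
ee_pos: [575.6, 155.1, 82.2]
ee_rot: [180.0, 0.0, -76.4]
force: [-3.2, -0.2, 1.0]
gripper_width: 13.3
time_s: 15.5
ee_pos: [575.6, 155.2, 79.6]
ee_rot: [180.0, 0.0, -76.4]
force: [-5.7, -1.2, 4.8]
gripper_width: 13.8
```

Spring contact came at the expected height (4.8 N). I press on to the stop in small steps.

```bash
python3 -m pendant '[{"xyz":[0,0.0003,0.0005],"roll":0,"jaw":1},{"xyz":[0,0.0005,0.001],"roll":0,"jaw":1},{"xyz":[0,0.0005,0.0015],"roll":0,"jaw":1},{"xyz":[0,0.0005,0.002],"roll":0,"jaw":1},{"xyz":[0,0.0005,0.0025],"roll":0,"jaw":1},{"xyz":[0,0.0005,0.003],"roll":0,"jaw":1},{"xyz":[0,0.0005,0.003],"roll":0,"jaw":1},{"xyz":[0,0.0005,0.003],"roll":0,"jaw":1}]' 60
python3 -m pendant '[{"xyz":[0,0,0.0005],"roll":0,"jaw":1},{"xyz":[0,0,0.001],"roll":0,"jaw":1},{"xyz":[0,0,0.0015],"roll":0,"jaw":1},{"xyz":[0,0,0.0015],"roll":0,"jaw":1},{"xyz":[0,0,0.0015],"roll":0,"jaw":1},{"xyz":[0,0,0.0015],"roll":0,"jaw":1},{"xyz":[0,0,0.0015],"roll":0,"jaw":1},{"xyz":[0,0,0.0015],"roll":0,"jaw":1}]' 60
```

```text
time_s: 16.5
ee_pos: [575.7, 155.2, 77.3]
ee_rot: [-179.9, 0.0, -76.4]
force: [-5.2, -0.8, 7.4]
gripper_width: 13.6
time_s: 17.5
ee_pos: [575.7, 155.2, 77.0]
ee_rot: [-179.9, 0.0, -76.4]
force: [-6.8, -1.7, 12.7]
gripper_width: 13.6
```

```bash
python3 -m pendant '[{"xyz":[0,0.0,0.0005],"roll":0,"jaw":1},{"xyz":[0,0.0,0.001],"roll":0,"jaw":1},{"xyz":[0,0,0.001],"roll":0,"jaw":1},{"xyz":[0,0,0.001],"roll":0,"jaw":1},{"xyz":[0,0,0.001],"roll":0,"jaw":1},{"xyz":[0,0,0.001],"roll":0,"jaw":1},{"xyz":[0,0,0.001],"roll":0,"jaw":1},{"xyz":[0,0,0.001],"roll":0,"jaw":1}]' 60
python3 - <<'E'
from h import *
s,ds=env.grab_frame('side'); w,dw=env.grab_frame('wrist'); c,dc=env.grab_frame('scene')
cv2.imwrite('pics/f.png',np.hstack([cv2.resize(c[225:305,210:325],(400,400)),cv2.resize(w[130:300,170:340],(400,400))]))
print(env.state()['force'],env.state()['ee_pos'])
K,M,_=cam('wrist'); 
for uv in [(253,200),(253,195),(225,225),(240,215),(266,215)]: print(uv,np.round(pt(K,M,uv,dw[uv[1],uv[0]]),1))
E
```

```text
time_s: 18.5
ee_pos: [575.8, 155.2, 76.8]
ee_rot: [-179.9, 0.0, -76.4]
force: [-8.4, -1.1, 18.5]
gripper_width: 13.6
[-8.11244186 -1.10483094 17.98455323] [575.77170865 155.20468939  76.84346266]
(253, 200) [599.2 160.8 111.5]
(253, 195) [598.5 160.7  97.3]
(225, 225) [588.5 174.9 137.5]
(240, 215) [589.  167.1 117.2]
(266, 215) [652.2 173.7 286.6]
```

View pics/f.png

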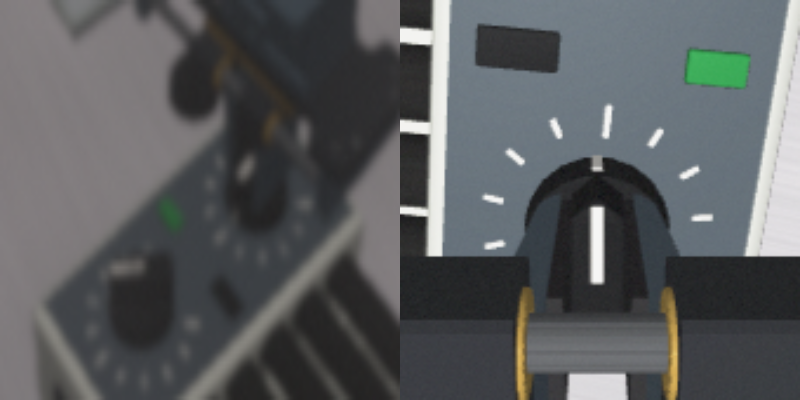

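```bash
python3 -c "
from workcell import env
env.job_done(); s=env.state(); print(s['time_s'],s['force'],s['gripper_width'])"
```

```text
the job is handed in; nothing more can be done
the job is handed in; nothing more can be done
```

The knob from the tray is on the mixer's D-shaft and pressed down to the stop. The job was handed in at about 18.7 s with the fingers still gripping the knob and pressing it in.

**Choice of knob:** I took the one in the tray at y ≈ -231, which was also the farthest to the robot's right.

**Failed first grasp:** The first grip closed on nothing. Both the wrist and scene cameras showed the fingertips about 41 mm behind the reported TCP, which disagrees with the tool description. The pictures taken afterwards showed the knob had not moved. I went that much lower and gripped the bar at 13.8 mm, matching its 14 mm width.

**Fit:** In the picture the collar's red line and the knob's pointer agreed to within about 1°. The bore went over the shaft with almost no axial force. The spring took up at the expected height.

**Last checks:**
- **Pressed in:** the last 1 mm commanded moved the tool only 0.2 mm and raised the push from 12.7 to about 18 N. The spring needs 8.4 N, so the knob is at its hard stop.
- **Picture:** the knob sits low on the deck with its pointer where the red line was. The green lamp looks brighter than before.
- **Side force:** about 8 N remained, because I did not fully centre the knob on the shaft.
- **Skirt height:** the depth readings of the skirt top were too scattered to confirm the height.
- **Bystanders:** I saw no contact with anything else, but did not measure their positions again at the end.

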